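Slide the sprinkle shaker home

ROBOT

A 6-joint arm with a two-finger parallel gripper is mounted at the origin on the work surface. World frame = base frame: x ahead of the robot, y to its left, z up, the work surface at z = 0. Lengths are in m, angles in degrees, forces in N, time in s.
With the tool pointing down it reaches from about 0.25 to 0.725 m from the base axis. Payload 9.7 kg.
Tool frame: the origin (TCP) lies midway between the tips of the shut fingers; the grasp point (between the pads) lies bot.hold_point_z behind it (bot.hold_point_z is the distance from the TCP to the grasp point, in m); z points along the fingers, y is the line along which they close (so a half turn about z gives the same grasp; the last joint's range is limited). The gripper opens to 85 mm and grips with 20 to 120 N. Pads are 22 mm wide; open, the fingers measure 114 mm over their backs; the gripper's body (76 mm by 85 mm) begins 54 mm behind the grasp point. The pads swing forward as they close: fully open they stand 13 mm farther back than shut.
Start: joints at [71.62, 4.979, 10.078, 95.1, 0, 90], TCP at [0.173, 0.522, 0.231] pointing down, gripper open.
Joint ranges: [-179.16, 179.16], [-48.56, 103.87], [-65.8, 70.77], [-126.05, 130.52], [-82.76, 87.17], [-180, 180]. Speed limits (degrees/s): [127.2, 127.2, 147.25, 180, 180, 180].

INTERFACE

Orientations are given as [roll, pitch, yaw] about the fixed x, y, z axes, in that order (R = Rz(yaw) Ry(pitch) Rx(roll)).
In Python, from workcell import bot, camera, camera_model, ticket gives the robot as it stands.
- The arm moves only by the tool send_rows, never from a script. Its argument "targets" is text: rows parted by semicolons, each of 5 numbers parted by spaces: the shift along the tool's x, y, z in mm, then the turn about the tool's z in degrees, then the closure in counts, from 0 (fully open) to 255 (shut). A call has 1 to 20 rows; each row is the pose to reach, as a shift and turn from the pose commanded when the call began, along the tool's axes at that moment; what a row does not reach only later rows make up. A row lasts 1/8 s, in which the tool goes at most 62.5 mm and 10.7 degrees, less where a joint would pass 70% of its speed; a pose out of reach is approached as far as the arm can. A call with a gripper value outside its range is refused whole. The fingers move at their own pace and stop on an object; "newtons" is the grip in N (left out, the last holds). Time passes only in rows, so rows that repeat a pose let the fingers close. It gives the time, the measured TCP pose, the force, the opening and the grip force at its end, in the units of the state.
- bot.get_obs(): the state, without advancing time (a new reading comes with each control period).
- camera(name): name is "scene" or "top" or "wrist"; returns the picture (384x512x3 uint8, blue, green, red); there is no depth.
- camera_model(name): a dict with "K" (3x3 intrinsics, pixels), "pose" (4x4, takes a point from camera to world coordinates); the wrist camera has in their place "T_tool_cam" (4x4, takes a point from camera to tool coordinates, whose origin is the TCP and whose axes are the flange's). Camera axes: x right, y down, z forward; pixel columns grow to the right and rows downward; lengths in m; the calibration is good to about 2 mm. A picture is of the moment at which its call begins: read the wrist's pose just before it. camera_model takes no time and is no camera call.
- ticket.job_done(): hands the job in; it is judged then, once.
The state is a dict: "time": time; "q": joint angles; "qd": joint speeds; "joint_efforts": joint torques, N m; "ee_pos": TCP position; "tcp_rot": TCP orientation; "wrist_force": force on the tool from outside, world axes, zero at the start; "torque": the same for the moment, N m; "opening": finger opening in m; "grasp_force": force on a finger pad.
Only numpy, scipy, OpenCV 4.12 (cv2) and the standard library are available. Lean on these libraries where they do the work, as an engineer would, in place of code of your own. Each camera call takes 0.05 s, during which the arm holds its last target. There are 200 camera calls.

TASK

The tall sprinkle shaker has been left out on the counter. Push it with the fingertips, low on its body, so that it slides upright along the counter into the gap between the topping bin and the sauce bottle, and leave it standing against the counter's upstand in about the middle of that gap. Do not grip, lift or tip the shaker, and leave everything else where it is.

Things in the scene. Friction and masses are not known exactly. Their poses are not given: they have to be found in the camera images.
- shaker: tall yellow melamine sprinkle shaker, 190 mm high: straight round lower body of diameter 60 up to 58 mm, tapering to a neck of diameter 34 from 95 to 135 mm, domed cap 45 wide. Loose, 0.25 to 0.5 kg. Origin: centre of underside; z up its axis. Pushed below about 35 mm it slides, much higher it topples; a single point pushing it may slip off to the side. Keep off its upper half; no fingers round it
- gap (a point): where the shaker belongs: middle of the gap, at the foot (z = 0) of the upstand's front face. Upstand: fixed steel wall along the counter's far edge, 60 mm high, its upright front face towards the robot and along world y. A shaker against it has its axis 30 mm nearer the robot (-x). Bin and sauce bottle stand about 145 mm to either side; which is on which side varies
- bin: squat round steel topping bin with a lid and quarter-turn cam lock, 105 mm across the rim (115 mm over its two cam hooks), 106 mm high; origin: centre of its underside. Loose, not to be disturbed
- sauce: amber sauce squeeze bottle with a white conical nozzle, 68 mm in diameter, 228 mm high; origin: centre of its underside. Loose, not to be disturbed
- boat: clear acrylic banana split boat, an open oval dish 226 mm long (its x axis), 92 mm wide, 58 mm high; origin: centre of its underside. Loose, stands to one side, not to be disturbed
- disher: chrome lever-release ice cream disher lying on the counter, 215 mm long (its x axis, bowl towards +x), 58 mm wide, 36 mm high; origin: at counter height near the middle of its length. Loose, lies to one side, not to be disturbed
There are look-alikes about, which are no part of the job. What is meant by the shaker is not blue or red, and is the larger of those in its own colour.

How it is judged (in metres and radians):
On the way:
1. the shaker slides upright, pushed by the fingers (contact force between the fingers and shaker above 0.2 N and distance of shaker from where it was at the start of the episode above 0.03 m and angle between shaker's own z axis and vertical below 0.12 rad), for 0.05 s.
At the end, for the whole second after the job is handed in: The shaker stands upright and still on the counter against the upstand (no more than 8 mm short of it), its axis within 25 mm of the middle of the gap between bin and bottle; the bin, bottle, boat and disher are within 15 mm of where they were (x of shaker in the frame of gap between -0.038 and -0.027 m and y of shaker in the frame of gap between -0.025 and 0.025 m and angle between shaker's own z axis and vertical below 0.04 rad and height (world z) of shaker below 0.004 m and linear speed of shaker below 0.01 m/s and distance of each of bin, sauce, boat, disher from where it was at the start of the episode below 0.015 m); the robot touches nothing.
It fails at once if the shaker was tipped by more than about 11 degrees (angle between shaker's own z axis and vertical above 0.2 rad).
It fails at once if the shaker was lifted off the counter (height (world z) of shaker above 0.009 m).
It fails at once if the shaker was pushed or held by its upper half (contact force between the fingers and shaker above 0.5 N and height (world z) of the grasp point above 0.095 m).
It fails at once if the fingers were put round the shaker to grip it (horizontal distance between the grasp point and shaker below 0.015 m and height (world z) of the grasp point below 0.19 m).
It fails at once if something else on the counter was disturbed (distance of any of bin, sauce, boat, disher from where it was at the start of the episode above 0.02 m or angle between sauce's own z axis and vertical above 0.3 rad).
It also fails if it takes over 45 s, if anything falls off the work surface, if the arm or the gripper's body presses on something with over 40 N, if the wrist force passes 120 N, or if a joint passes its speed limit or range.

## Working session

There is one attempt and no reset: what is moved stays moved. The work goes in short steps, Python scripts to look and compute and a tool call to move; the robot and the scene stay as the last step left them, time stands still between calls to the robot, and variables do not carry over. Pictures are saved under pics/ and viewed, at most 10 in all, crops included, and the job is handed in when it is done.

Besides the shell and the picture viewer there is one more tool, called after ">>>" as name(argument=value, ...), one argument or row to a line, values as JSON. send_rows: Moves the arm, as the interface text tells. Its arguments: {"type":"object","properties":{"targets":{"type":"string"},"newtons":{"type":"number"}},"required":["targets"]}

```bash
mkdir -p pics
python3 - <<'E'
from workcell import bot,camera,camera_model
import cv2
for n in("scene","top"):
    cv2.imwrite(f"pics/{n}0.png",camera(n)); m=camera_model(n); print(n,m["K"],m["pose"])
print(bot.get_obs(),bot.hold_point_z)
E
```

```text
scene [[414.80777291   0.         262.50782162]
 [  0.         414.80777291 199.7572816 ]
 [  0.           0.           1.        ]] [[ 0.66806219  0.45525305 -0.58858948  1.24317107]
 [ 0.7438293  -0.43012508  0.51157638 -0.57744964]
 [-0.02027039 -0.77957493 -0.62598086  0.77817218]
 [ 0.          0.          0.          1.        ]]
top [[448.42170466   0.         256.4696224 ]
 [  0.         448.42170466 192.49466269]
 [  0.           0.           1.        ]] [[ 0.03054324 -0.98891029  0.14533944  0.38381294]
 [-0.9992862  -0.03344513 -0.0175644   0.01016191]
 [ 0.02223052 -0.14469922 -0.98922593  1.24475434]
 [ 0.          0.          0.          1.        ]]
{'time': 0.1, 'q': array([7.16186613e+01, 5.00895539e+00, 1.00389673e+01, 9.50994255e+01,
       1.76775429e-03, 8.99994462e+01]), 'qd': array([-0.01044438, -0.12639031,  0.16674948, -0.00686288,  0.13609675,
        0.03974397]), 'joint_efforts': array([ 1.37970178e-04, -5.21561301e+01,  4.65653300e+01,  1.60656951e-02,
       -6.18600637e-08,  3.63795436e-06]), 'ee_pos': array([0.17336442, 0.52174783, 0.23064407]), 'tcp_rot': array([-1.79930586e+02, -1.76842388e-03,  1.61619213e+02]), 'wrist_force': array([0.06701136, 0.99406953, 0.2891062 ]), 'torque': array([ 0.0036571 , -0.00176634,  0.04450507]), 'grasp_force': 0.0, 'opening': 0.08526952267573003} 0.0187
```

View pics/top0.png

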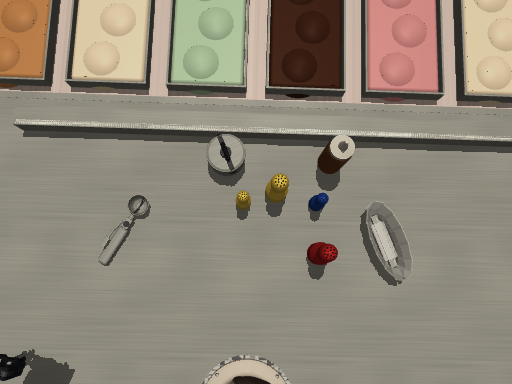

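View pics/scene0.png

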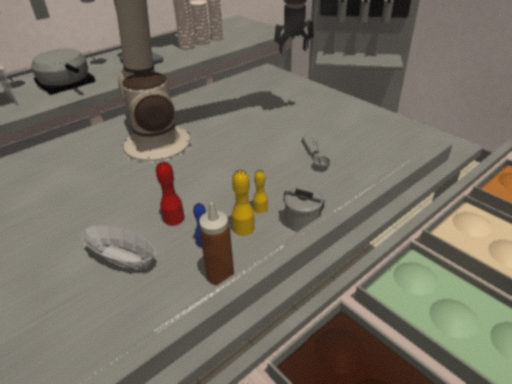

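The top view shows the large yellow shaker with its cap near (280,181) and foot near (276,195). The bin is at (227,155), and the sauce cap is at (343,146) with its foot near (332,165). The small yellow and blue look-alikes flank the shaker at (243,200) and (318,203). I'll zoom in to measure.

```bash
cat > h.py <<'E'
import numpy as np
from workcell import camera_model
def w(n,u,v,z):
    m=camera_model(n);P=np.array(m["pose"]);d=P[:3,:3]@np.linalg.inv(m["K"])@[u,v,1]
    return (P[:3,3]+d*(z-P[2,3])/d[2]).round(4)
def px(n,p):
    m=camera_model(n);P=np.array(m["pose"]);c=np.array(m["K"])@P[:3,:3].T@(np.array(p)-P[:3,3]);return c[:2]/c[2]
E
python3 - <<'E'
from h import *
import cv2
for nm,a in dict(bin_lid=(227,154,.1),sauce_nozzle=(343,146,.228),sauce_shoulder=(343,145,.19),shaker_cap=(280,181,.18),shaker_foot=(276,193,.02),syel=(244,198,.1),blue=(320,200,.1),w_top=(227,128,.06),w_bot=(227,135,0),w_top2=(343,132,.06)).items(): print(nm,w("top",*a))
im=cv2.imread("pics/top0.png")[110:230,190:360]
cv2.imwrite("pics/crop0.png",cv2.resize(im,None,fx=4.7,fy=4.7,interpolation=cv2.INTER_CUBIC))
E
```

```text
bin_lid [0.6509 0.0698 0.1   ]
sauce_nozzle [ 0.6498 -0.2068  0.228 ]
sauce_shoulder [ 0.6623 -0.2149  0.19  ]
shaker_cap [ 0.5702 -0.0646  0.18  ]
shaker_foot [ 0.5642 -0.0656  0.02  ]
syel [0.5366 0.0215 0.1   ]
blue [ 0.538  -0.1748  0.1   ]
w_top [0.7326 0.0748 0.06  ]
w_bot [0.7297 0.0773 0.    ]
w_top2 [ 0.7331 -0.2425  0.06  ]
```

View pics/crop0.png

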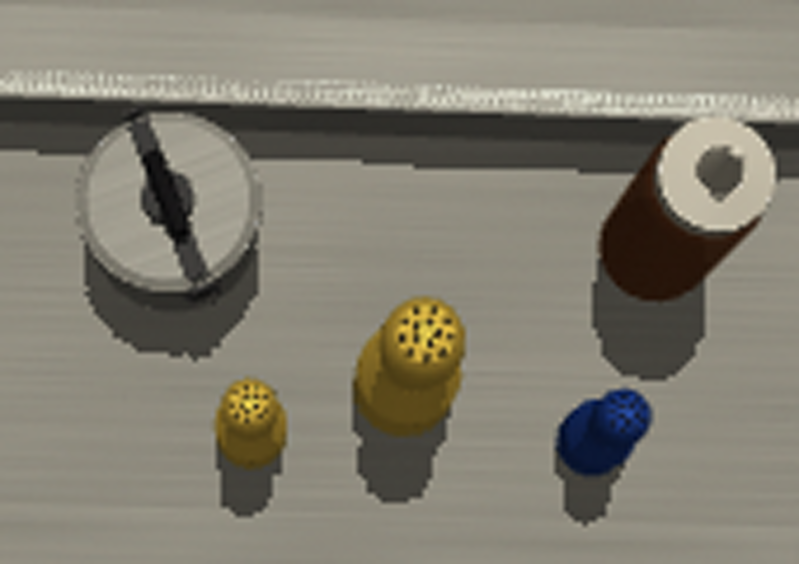

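```bash
cat > c.py <<'E'
from h import *
import cv2
f=4.7
def c(u,v,z): return w("top",190+(u+.5)/f-.5,110+(v+.5)/f-.5,z)
E
python3 - <<'E'
from c import *
for n,a in dict(wtop=(400,103,.06),wtopL=(20,95,.06),wtopR=(760,116,.06),wbotL=(20,150,0),bin=(170,201,.104),shoulder=(717,172,.19),sauce_near=(650,300,0),shk_near=(403,435,0),shkL=(355,375,.05),shkR=(461,380,.05),cap=(424,335,.175),yel=(250,405,.1),yel_near=(250,467,0),blue_near=(585,474,0)).items(): print(n,c(*a))
im=cv2.resize(cv2.imread("pics/top0.png")[110:230,190:360],None,fx=f,fy=f,interpolation=cv2.INTER_CUBIC)
def ring(x,y,z,r,col):
    t=np.linspace(0,2*np.pi,60); q=[(np.array(px("top",(x+r*np.cos(s),y+r*np.sin(s),z)))-[190,110]+.5)*f for s in t]
    cv2.polylines(im,[np.int32(q)],True,col,1)
S=(.567,-.066);B=(.652,.0705);A=(.650,-.216-.0);
for z,r in((0,.03),(.058,.03),(.175,.0225)): ring(*S,z,r,(255,0,0))
for z,r in((.0,.05),(.104,.0525)): ring(*B,z,r,(0,0,255))
for z,r in((0,.034),(.18,.034)): ring(*A,z,r,(0,255,0))
cv2.imwrite("pics/crop1.png",im)
E
```

```text
wtop [ 0.7276 -0.0555  0.06  ]
wtopL [0.7242 0.1645 0.06  ]
wtopR [ 0.7275 -0.2653  0.06  ]
wbotL [0.7071 0.1706 0.    ]
bin [0.6542 0.073  0.104 ]
shoulder [ 0.6592 -0.2128  0.19  ]
sauce_near [ 0.6281 -0.2126  0.    ]
shk_near [ 0.5411 -0.0656  0.    ]
shkL [ 0.5686 -0.0342  0.05  ]
shkR [ 0.5678 -0.0951  0.05  ]
cap [ 0.5713 -0.0645  0.175 ]
yel [0.5423 0.0248 0.1   ]
yel_near [0.519  0.0248 0.    ]
blue_near [ 0.5214 -0.1746  0.    ]
```

View pics/crop1.png

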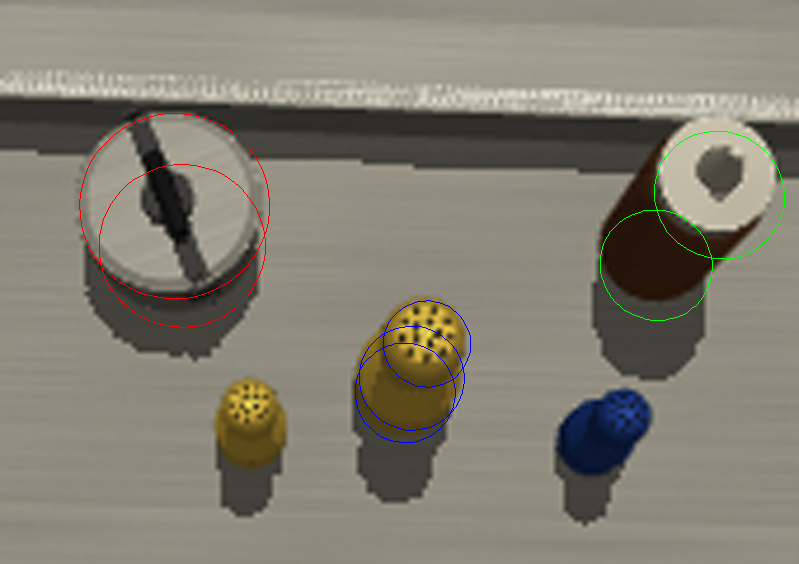

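The overlay rings give shaker ≈ (0.571, -0.065), bin ≈ (0.657, 0.074), sauce ≈ (0.661, -0.213) and wall face x ≈ 0.727. The middle of the gap is then y ≈ -0.07, so the target is (0.697, -0.07).

I'll push along +x with the flat back of one open finger, with the closing line along x. That keeps the gripper body well clear of the shaker's neck. First I'll move above the start point.

>>> send_rows(
  targets="-38 -39 0 6 0;-77 -78 0 12 0;-115 -117 0 18 0;-154 -156 0 24 0;-192 -195 0 30 0;-231 -234 0 36 0;-269 -273 0 42 0;-308 -311 0 48 0;-346 -350 0 54 0;-385 -389 0 60 0;-423 -428 0 66 0;-462 -467 0 71.6 0;-462 -467 0 71.6 0;-462 -467 0 71.6 0",
)

```text
time: 1.85
ee_pos: [0.4643, -0.0668, 0.2309]
tcp_rot: [-179.9, -0.0, 90.0]
wrist_force: [0.6, 0.3, 0.6]
opening: 0.0856
grasp_force: 0.0
```

>>> send_rows(
  targets="0 0 40 0 0;0 0 80 0 0;0 0 120 0 0;0 0 150 0 0;0 0 180 0 0;0 0 200 0 0;0 0 200 0 0",
)

```text
time: 2.72
ee_pos: [0.4633, -0.0656, 0.0303]
tcp_rot: [-179.9, -0.0, 90.2]
wrist_force: [-0.3, -1.0, 0.6]
opening: 0.0854
grasp_force: 0.0
```

Run:
```python
from workcell import camera
import cv2
a=camera("scene")[120:300,130:370];b=camera("top")[110:290,170:410]
cv2.imwrite("pics/two.png",cv2.vconcat([cv2.resize(a,None,fx=1.65,fy=1.65,interpolation=2),cv2.resize(b,None,fx=1.65,fy=1.65,interpolation=2)]))
```

```text
(no output)
```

View pics/two.png

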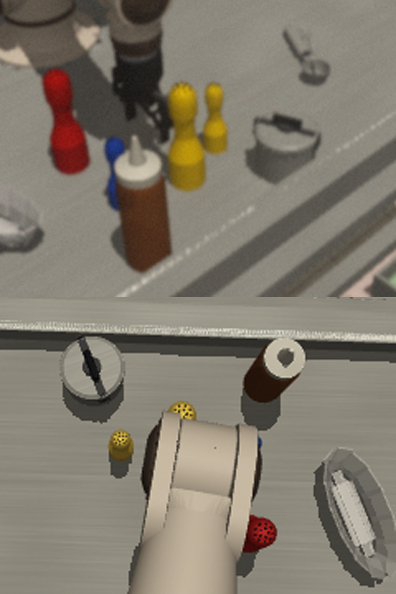

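Run:
```python
from h import *
for z in(.03,.1,.15,.2,.25): print(z,((px("scene",(.464,-.066,z))-[130,120])*1.65).round())
```

```text
0.03 [147. 137.]
0.1 [143. 104.]
0.15 [140.  79.]
0.2 [137.  53.]
0.25 [134.  25.]
```

>>> send_rows(
  targets="0 5 10 0 0;0 5 20 0 0;0 5 27 0 0;0 5 27 0 0",
)

```text
time: 3.32
ee_pos: [0.4686, -0.0669, 0.0041]
tcp_rot: [-179.9, -0.0, 90.0]
wrist_force: [-7.1, -0.6, 6.5]
opening: 0.0853
grasp_force: 3.6
```

Run:
```python
from workcell import camera,bot
import cv2
a=camera("scene")[130:260,150:310]
o=bot.get_obs();print(o["wrist_force"],o["torque"],o["grasp_force"],o["ee_pos"])
cv2.imwrite("pics/s2.png",cv2.resize(a,None,fx=4.6,fy=4.6,interpolation=2))
```

```text
[-6.60980559 -0.03547401  6.35256218] [0.04926982 0.53065914 0.02142354] 3.5860639542806894 [ 0.46878347 -0.06694832  0.00413437]
```

View pics/s2.png

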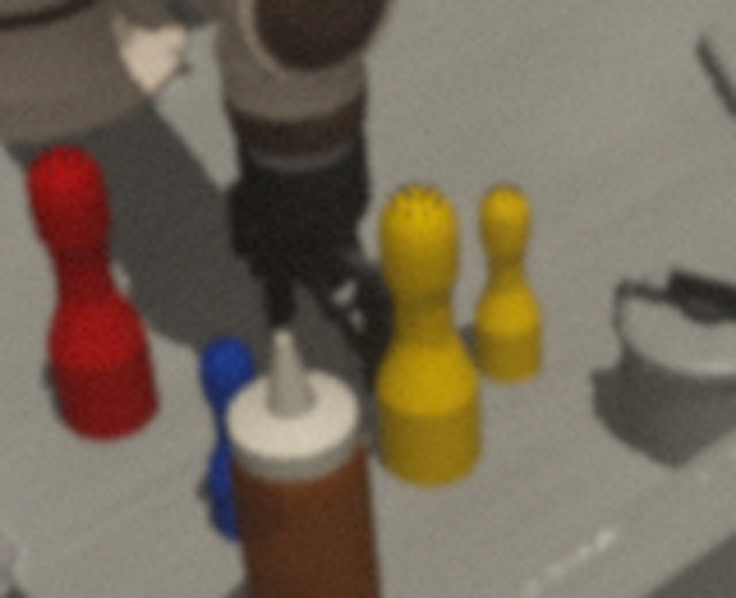

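The open finger's outer linkage appears to be touching the shaker's shoulder already. I'll back off first, then work out the contact height from the forces and the silhouette.

>>> send_rows(
  targets="0 -8 0 0 0;0 -15 0 0 0;0 -15 0 0 0;0 -15 0 0 0",
)

```text
time: 3.88
ee_pos: [0.4547, -0.067, 0.0043]
tcp_rot: [180.0, -0.0, 90.0]
wrist_force: [-0.1, 0.4, -0.0]
opening: 0.0857
grasp_force: 0.0
```

Run:
```python
from workcell import camera,bot,camera_model
from h import *
import cv2
a=camera("scene")[140:250,170:310]
o=bot.get_obs();print(o["wrist_force"],o["torque"],o["grasp_force"],o["ee_pos"])
print(camera_model("wrist"))
f=4.2
a=cv2.resize(a,None,fx=f,fy=f,interpolation=2)
wr=camera("wrist"); a=cv2.resize(a,(588,462))
x0=o["ee_pos"]
# plane y=tcp y, grid of x offset from tcp and z
for dx in(.0425,.057,.075):
    q=[(px("scene",(x0[0]+dx,x0[1],z))-[170,140])*f for z in np.arange(0,.13,.02)]
    for p in q: cv2.circle(a,tuple(int(v) for v in p),2,{.0425:(0,255,0),.057:(255,255,255),.075:(0,0,255)}[dx],-1)
cv2.imwrite("pics/s3.png",a)
```

```text
[-0.9825116   0.29082171  0.68714431] [0.00841019 0.05574297 0.01158847] 0.0 [ 0.45477505 -0.06694877  0.00434931]
{'K': array([[274.09719111,   0.        , 261.00419937],
       [  0.        , 274.09719111, 189.13495504],
       [  0.        ,   0.        ,   1.        ]]), 'T_tool_cam': array([[-3.32105778e-04, -9.65192139e-01, -2.61541631e-01,
         6.63082609e-02],
       [ 9.99999933e-01, -3.61532921e-04,  6.43988404e-05,
        -1.26878068e-04],
       [-1.56713164e-04, -2.61541592e-01,  9.65192194e-01,
        -1.42805044e-01],
       [ 0.00000000e+00,  0.00000000e+00,  0.00000000e+00,
         1.00000000e+00]])}
```

View pics/s3.png

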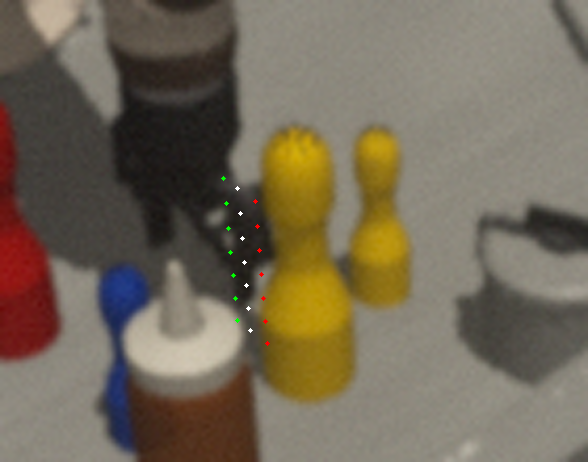

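Backing off cleared the force. In the side view the finger's outer linkage bulges about 20 mm beyond the tip's back, about 47 mm above the tip, so it meets the shoulder first. A straight back-of-finger push is therefore out.

Instead I'll push low with the outer vertical corner of the leading fingertip. Short diagonal strokes, alternating right and left, keep the linkage, body and look-alikes clear. The shaker has to be tracked between strokes, so I'm building a silhouette tracker.

```bash
cat > trk.py <<'E'
from h import *
import cv2,sys
from workcell import camera,bot
from scipy.optimize import minimize
PROF=[(0,.03),(.058,.03),(.095,.017),(.135,.017),(.142,.0225),(.175,.0225),(.19,.008)]
t=np.linspace(0,2*np.pi,24)
def sil(n,x,y,f=4):
    M=camera_model(n);P=np.array(M["pose"]);K=np.array(M["K"]);m=np.zeros((384*f,512*f),np.uint8)
    R=[]
    for z,r in PROF:
        X=np.c_[x+r*np.cos(t),y+r*np.sin(t),0*t+z]-P[:3,3];c=(K@P[:3,:3].T@X.T).T
        R.append(((c[:,:2]/c[:,2:]+.5)*f).astype(np.float32))
    for a,b in zip(R,R[1:]): cv2.fillConvexPoly(m,np.int32(cv2.convexHull(np.r_[a,b])),255)
    return cv2.resize(m,(512,384),interpolation=cv2.INTER_AREA)/255.
def yel(im):
    h=cv2.cvtColor(im,cv2.COLOR_BGR2HSV);return cv2.inRange(h,(18,140,50),(32,255,255))
def fit(n,im,p0):
    Y=yel(im);k,l,s,_=cv2.connectedComponentsWithStats(Y)
    b=max(range(1,k),key=lambda i:(sil(n,*p0)*(l==i)).sum());Y=(l==b)*1.
    c=lambda p:np.abs(sil(n,*p)-Y).sum()
    r=minimize(c,p0,method="Nelder-Mead",options=dict(initial_simplex=[p0,[p0[0]+.01,p0[1]],[p0[0],p0[1]+.01]],xatol=2e-4,fatol=.5))
    return r.x,r.fun,Y.sum()
if __name__=="__main__":
    p0=[float(v) for v in sys.argv[1:3]]
    im=camera("scene");x,e,s=fit("scene",im,p0);print("shaker",x.round(4),"err",e.round(),"of",s)
    o=bot.get_obs();p=o["ee_pos"];print("t",o["time"],"tcp",p.round(4),"yaw",o["tcp_rot"][2].round(1),"F",o["wrist_force"].round(1),"rel",((x-p[:2])*1000).round(1))
    # aim: delta deg argument -> yaw and tcp such that corner stands gap mm behind shaker
    if len(sys.argv)>3:
        d=float(sys.argv[3]);gap=float(sys.argv[4]);ph=22
        sg=1 if d>0 else -1; yaw=np.radians(90-sg*(90-ph-abs(d)))
        xt=np.array([np.cos(yaw),np.sin(yaw)]);yt=np.array([np.sin(yaw),-np.cos(yaw)])
        n=np.array([np.cos(np.radians(d)),np.sin(np.radians(d))])
        tgt=x-n*(.030+gap/1000)-(sg*.011*xt+.057*yt)
        cy=np.radians(o["tcp_rot"][2]);A=np.array([[np.cos(cy),np.sin(cy)],[np.sin(cy),-np.cos(cy)]])
        print("yaw",np.degrees(yaw),"tgt",tgt.round(4),"shift tool",(A@(tgt-p[:2])*1000).round(1),"turn",(o["tcp_rot"][2]-np.degrees(yaw)).round(1),"push dir tool now",(A@n).round(3))
E
python3 - <<'E'
from trk import *
for f in("top","scene"): print(fit(f,cv2.imread(f"pics/{f}0.png"),[.571,-.065]))
E
python3 trk.py .571 -.065 -45 8
```

```text
(array([ 0.56914837, -0.06412061]), np.float64(55.33725490196078), np.float64(501.0))
(array([ 0.56709135, -0.06174922]), np.float64(536.113725490196), np.float64(1496.0))
shaker [ 0.5666 -0.0624] err 524.0 of 1522.0
t 4.025 tcp [ 0.4548 -0.0669  0.0043] yaw 90.0 F [ 0.   0.2 -0.3] rel [111.9   4.5]
yaw 113.0 tgt [ 0.483  -0.0477] shift tool [19.2 28.2] turn -23.0 push dir tool now [-0.707  0.707]
```

>>> send_rows(
  targets="0 0 -11 -8 0;0 0 -11 -16 0;10 0 -11 -23 0;19 10 -11 -23 0;19 20 -11 -23 0;19 28 -11 -23 0;19 28 -11 -23 0",
)

```text
time: 4.9
ee_pos: [0.4831, -0.0481, 0.0151]
tcp_rot: [-180.0, -0.0, 113.0]
wrist_force: [-0.2, -0.4, -0.8]
opening: 0.0855
grasp_force: 0.0
```

```bash
python3 - <<'E'
s=open("trk.py").read()
s=s.replace("Y=(l==b)*1.","Y=(l==b)*1.*(cv2.dilate(sil(n,*p0),np.ones((25,25)))>0)")
open("trk.py","w").write(s)
E
python3 trk.py .567 -.063 -45 8
python3 - <<'E'
from workcell import camera
import cv2
a=camera("scene")[140:250,170:310]
cv2.imwrite("pics/s4.png",cv2.resize(a,None,fx=4.2,fy=4.2,interpolation=2))
E
```

```text
shaker [ 0.5667 -0.0623] err 452.0 of 1502.0
t 4.95 tcp [ 0.4827 -0.0481  0.0151] yaw 113.0 F [ 0.1  0.1 -0.8] rel [ 84.  -14.2]
yaw 113.0 tgt [ 0.4831 -0.0476] shift tool [0.3 0.5] turn -0.0 push dir tool now [-0.927  0.375]
```

View pics/s4.png

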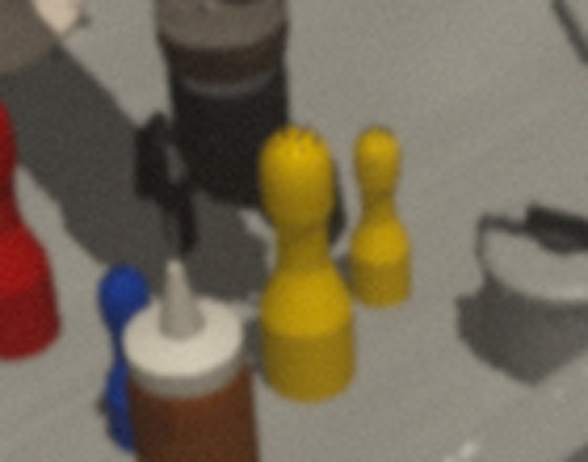

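>>> send_rows(
  targets="-4 1.5 0 0 0;-7 2.8 0 0 0;-9 3.6 0 0 0;-11 4.5 0 0 0;-13 5.3 0 0 0;-15 6.1 0 0 0;-17 6.9 0 0 0",
)

```text
time: 5.88
ee_pos: [0.4957, -0.0606, 0.0156]
tcp_rot: [180.0, -0.0, 113.0]
wrist_force: [-2.6, 4.0, 3.1]
opening: 0.0854
grasp_force: 1.1
```

```bash
python3 trk.py .573 -.069 -45 0
```

```text
shaker [ 0.5662 -0.0643] err 483.0 of 1472.0
t 5.925 tcp [ 0.4958 -0.0608  0.0155] yaw 113.0 F [-3.4  3.7  3.7] rel [70.3 -3.6]
yaw 113.0 tgt [ 0.4882 -0.0553] shift tool [ 8.1 -4.9] turn 0.0 push dir tool now [-0.927  0.374]
```

Run:
```python
from trk import *
o=bot.get_obs();print(o["wrist_force"],o["torque"])
im=camera("scene");cv2.imwrite("pics/raw5.png",im)
a=im.copy()
Y=yel(im);s=(sil("scene",.5662,-.0643)>.5).astype(np.uint8)
crop=lambda i:cv2.resize(i[150:240,200:300],None,fx=5,fy=5,interpolation=cv2.INTER_CUBIC)
A=crop(a);S=cv2.resize(s[150:240,200:300]*255,None,fx=5,fy=5)
cs,_=cv2.findContours((S>127).astype(np.uint8),0,1);cv2.drawContours(A,cs,-1,(255,255,255),1)
cv2.imwrite("pics/s5.png",A)
```

```text
[-3.37620284  3.66398644  3.67903187] [0.61511001 0.20171958 0.2750714 ]
```

View pics/s5.png

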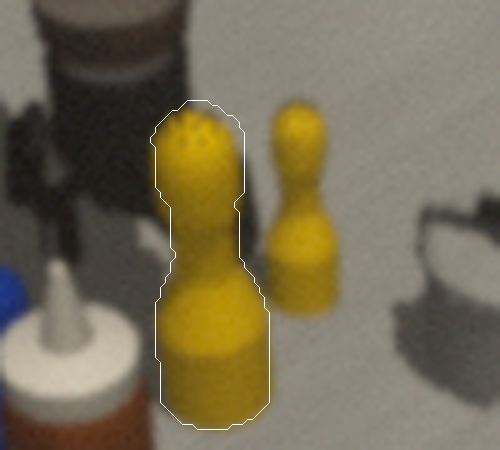

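Run:
```python
from trk import *
cv2.imwrite("pics/w1.png",camera("wrist"))
```

```text
(no output)
```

View pics/w1.png

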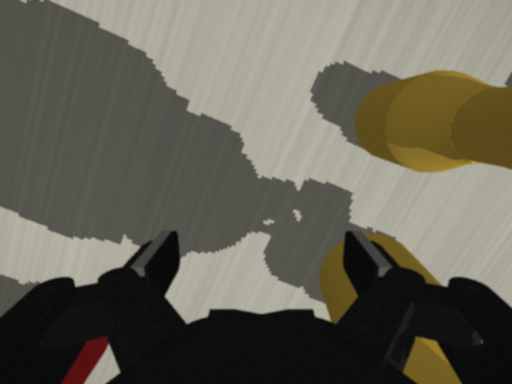

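The wrist view shows the finger as a thin bevelled tip at (345–390, 235–280), slanting out to the knuckle near (510,290). The shaker is at lower right, behind that finger. So the outer corner can't push low, but the finger's flat side can: shaker at tool a ≈ ±41, b ≈ 51. I'll retreat and re-aim using flat-side strokes at ±55°.

>>> send_rows(
  targets="9 -4 0 0 0;19 -8 0 0 0;26 -11 3.5 0 0;26 -11 3.5 0 0",
)

```text
time: 6.52
ee_pos: [0.4747, -0.0408, 0.0115]
tcp_rot: [-180.0, -0.0, 113.1]
wrist_force: [-0.2, -0.5, 0.6]
opening: 0.0851
grasp_force: 0.0
```

```bash
python3 - <<'E'
s=open("trk.py").read()
s=s.replace("yaw=np.radians(90-sg*(90-ph-abs(d)))","yaw=np.radians(d if d>0 else 180+d)")
s=s.replace("tgt=x-n*(.030+gap/1000)-(sg*.011*xt+.057*yt)","tgt=x-n*(.041+gap/1000)-.051*yt;q=x-p[:2];print('shaker in tool a,b',(q@[np.cos(np.radians(o['tcp_rot'][2])),np.sin(np.radians(o['tcp_rot'][2]))]*1000).round(1),(q@[np.sin(np.radians(o['tcp_rot'][2])),-np.cos(np.radians(o['tcp_rot'][2]))]*1000).round(1))")
open("trk.py","w").write(s)
E
python3 trk.py .567 -.064 -55 12
```

```text
shaker [ 0.5668 -0.0624] err 441.0 of 1493.0
t 6.575 tcp [ 0.4751 -0.041   0.0117] yaw 113.0 F [-0.7  0.1  0.2] rel [ 91.7 -21.4]
shaker in tool a,b -55.6 76.1
yaw 125.00000000000001 tgt [ 0.4946 -0.0482] shift tool [-14.3  15.2] turn -12.0 push dir tool now [-0.978  0.207]
```

>>> send_rows(
  targets="0 0 0 -6 0;0 0 0 -12 0;-4 4 0 -12 0;-9 9 0 -12 0;-14 15 0 -12 0;-14 15 0 -12 0",
)

```text
time: 7.32
ee_pos: [0.4951, -0.0485, 0.0116]
tcp_rot: [-180.0, -0.0, 125.0]
wrist_force: [0.1, 0.9, -0.4]
opening: 0.0856
grasp_force: 0.0
```

```bash
python3 trk.py .567 -.064 -55 12
```

```text
shaker [ 0.567  -0.0621] err 452.0 of 1525.0
t 7.375 tcp [ 0.4948 -0.0484  0.0116] yaw 125.0 F [ 0.2 -0.8 -0.5] rel [ 72.2 -13.7]
shaker in tool a,b -52.6 51.3
yaw 125.00000000000001 tgt [ 0.4948 -0.0479] shift tool [0.4 0.3] turn -0.0 push dir tool now [-1.  0.]
```

>>> send_rows(
  targets="-4 0 0 0 0;-7 0 0 0 0;-10 0 0 0 0;-12 0 0 0 0;-14 0 0 0 0;-16 0 0 0 0;-18 0 0 0 0",
)

```text
time: 8.25
ee_pos: [0.5046, -0.0627, 0.0117]
tcp_rot: [-180.0, -0.1, 125.0]
wrist_force: [-1.6, 2.9, 2.4]
opening: 0.0854
grasp_force: 2.0
```

```bash
python3 trk.py .570 -.067 -55 0; python3 -c "
from workcell import bot
o=bot.get_obs();print(o['wrist_force'],o['torque'])"
```

```text
shaker [ 0.5675 -0.063 ] err 438.0 of 1514.0
t 8.3 tcp [ 0.5048 -0.0629  0.0118] yaw 125.0 F [-1.8  3.1  0.4] rel [62.7 -0.1]
shaker in tool a,b -36.1 51.3
yaw 125.00000000000001 tgt [ 0.5022 -0.0587] shift tool [4.9 0.3] turn 0.0 push dir tool now [-1.    -0.001]
[-1.82356041  3.08552887  0.37560059] [0.43633188 0.39829716 0.15820555]
```

>>> send_rows(
  targets="-2 0 0 0 0;-4 0 0 0 0;-6 0 0 0 0;-8 0 0 0 0",
)

```text
time: 8.8
ee_pos: [0.5095, -0.0696, 0.0118]
tcp_rot: [-180.0, -0.0, 125.0]
wrist_force: [-2.5, 2.5, 0.9]
opening: 0.0855
grasp_force: 1.9
```

```bash
cat > tilt.py <<'E'
from trk import *
# cap and foot separately: fit with restricted profile height bands -> tilt
import trk
def bands(im,p0,n="scene"):
    Y0=yel(im);out=[]
    full=trk.PROF
    for pr,lo in(([(0,.03),(.058,.03)],0),([(.142,.0225),(.175,.0225),(.19,.008)],1)):
        trk.PROF=pr;m=cv2.dilate(sil(n,*p0),np.ones((9,9)))>0
        # pixels allowed: those nearer this band than rest
        trk.PROF=full[1:5];ex=sil(n,*p0)>.3
        trk.PROF=pr
        Y=(Y0>0)*1.
        W=m&~ex
        c=lambda p:(np.abs(sil(n,*p)-Y)*W).sum()
        r=minimize(c,p0,method="Nelder-Mead",options=dict(initial_simplex=[p0,[p0[0]+.008,p0[1]],[p0[0],p0[1]+.008]],xatol=2e-4,fatol=.3))
        out.append((r.x.round(4),round(r.fun)))
    trk.PROF=full
    return out
if __name__=="__main__":
    p0=[float(v) for v in sys.argv[1:3]]
    print("before",bands(cv2.imread("pics/scene0.png"),[.567,-.062]));im=camera("scene")
    print("raw5",bands(cv2.imread("pics/raw5.png"),[.567,-.062]))
    print("now",bands(im,p0))
E
python3 trk.py .570 -.067 -55 0;python3 tilt.py .568 -.065
```

```text
shaker [ 0.5727 -0.07  ] err 84.0 of 1135.0
t 8.85 tcp [ 0.5097 -0.0698  0.0118] yaw 125.0 F [-3.   2.   0.6] rel [63.  -0.2]
shaker in tool a,b -36.3 51.5
yaw 125.00000000000001 tgt [ 0.5074 -0.0656] shift tool [4.7 0.5] turn 0.0 push dir tool now [-1. -0.]
before [(array([ 0.565 , -0.0609]), 66), (array([ 0.5698, -0.065 ]), 29)]
raw5 [(array([ 0.5648, -0.0624]), 67), (array([ 0.57  , -0.0726]), 27)]
now [(array([ 0.5715, -0.0691]), 56), (array([ 0.5745, -0.0724]), 25)]
```

The flat-side push works: the shaker slides upright, with cap and foot moving together and its pose in the tool frame constant. I'll continue this stroke.

>>> send_rows(
  targets="-3 0 0 0 0;-6 0 0 0 0;-9 0 0 0 0;-12 0 0 0 0;-15 0 0 0 0;-18 0 0 0 0;-21 0 0 0 0;-24 0 0 0 0;-27 0 0 0 0;-30 0 0 0 0;-33 0 0 0 0;-36 0 0 0 0",
)

```text
time: 10.4
ee_pos: [0.5303, -0.0992, 0.0118]
tcp_rot: [180.0, 0.0, 125.0]
wrist_force: [-2.9, 3.4, 0.6]
opening: 0.0857
grasp_force: 1.7
```

```bash
sed -i 's/n\*(.041+/n*(.036+/' trk.py; python3 trk.py .593 -.1 55 12; python3 tilt.py .593 -.1|tail -1
```

```text
shaker [ 0.5961 -0.0967] err 95.0 of 1174.0
t 10.45 tcp [ 0.5305 -0.0995  0.0118] yaw 125.0 F [-1.3  1.7  1.1] rel [65.6  2.8]
shaker in tool a,b -35.4 55.3
yaw 55.0 tgt [ 0.5268 -0.1068] shift tool [-3.9 -7.2] turn 70.0 push dir tool now [0.342 0.94 ]
now [(array([ 0.5952, -0.0977]), 42), (array([ 0.5974, -0.0986]), 27)]
```

>>> send_rows(
  targets="8 0 0 0 0;14 0 -10 0 0;14 0 -60 0 0;14 0 -120 0 0;14 0 -180 0 0;10 -2 -200 10 0;5 -4 -200 20 0;0 -6 -200 30 0;-4 -8 -200 40 0;-8 -9 -200 50 0;-8 -9 -200 60 0;-8 -9 -200 70 0;-8 -9 -200 70 0",
)

```text
time: 12.12
ee_pos: [0.5273, -0.1105, 0.2126]
tcp_rot: [179.9, -0.0, 55.1]
wrist_force: [-0.2, 0.1, -0.9]
opening: 0.0855
grasp_force: 0.0
```

```bash
python3 trk.py .595 -.097 55 14
python3 - <<'E'
from trk import *
print(w("top",316,258,.02))
E
```

```text
shaker [ 0.5976 -0.0988] err 124.0 of 1102.0
t 12.175 tcp [ 0.5273 -0.1105  0.2124] yaw 55.2 F [ 0.2 -0.5 -0.9] rel [70.3 11.7]
shaker in tool a,b 49.7 51.1
yaw 55.0 tgt [ 0.5271 -0.1105] shift tool [-0.1 -0.1] turn 0.2 push dir tool now [1.    0.004]
[ 0.3898 -0.1784  0.02  ]
```

>>> send_rows(
  targets="0 3 50 0 0;0 3 100 0 0;0 3 150 0 0;0 3 185 0 0;0 3 201 0 0;0 3 201 0 0;5 3 201 0 0;9 3 201 0 0;12 3 201 0 0;15 3 201 0 0;18 3 201 0 0;21 3 201 0 0;24 3 201 0 0",
)

```text
time: 13.8
ee_pos: [0.5439, -0.0933, 0.0117]
tcp_rot: [179.9, 0.0, 55.0]
wrist_force: [-3.2, -4.2, 3.5]
opening: 0.0854
grasp_force: 2.7
```

```bash
python3 trk.py .602 -.09 55 14;python3 tilt.py .602 -.09|tail -1
```

```text
shaker [ 0.6048 -0.0862] err 90.0 of 1152.0
t 13.85 tcp [ 0.5441 -0.093   0.0116] yaw 55.0 F [-2.  -3.9  2.2] rel [60.8  6.8]
shaker in tool a,b 40.5 45.9
yaw 55.0 tgt [ 0.5344 -0.0979] shift tool [-9.5 -5.1] turn -0.0 push dir tool now [ 1. -0.]
now [(array([ 0.604 , -0.0855]), 32), (array([ 0.6061, -0.0879]), 52)]
```

>>> send_rows(
  targets="3 0 0 0 0;6 0 0 0 0;9 0 0 0 0;12 0 0 0 0;15 0 0 0 0;18 0 0 0 0;21 0 0 0 0;24 0 0 0 0;27 0 0 0 0;30 0 0 0 0;33 0 0 0 0;36 0 0 0 0",
)

```text
time: 15.4
ee_pos: [0.5643, -0.0637, 0.0113]
tcp_rot: [180.0, 0.0, 55.0]
wrist_force: [-3.3, -4.1, 4.3]
opening: 0.0852
grasp_force: 2.8
```

```bash
python3 trk.py .622 -.058 -55 14;python3 tilt.py .622 -.058|tail -1
```

```text
shaker [ 0.6233 -0.0544] err 187.0 of 1253.0
t 15.45 tcp [ 0.5645 -0.0634  0.0113] yaw 55.0 F [-1.8 -4.2  4. ] rel [58.8  8.9]
shaker in tool a,b 41.0 43.1
yaw 125.00000000000001 tgt [ 0.5529 -0.0427] shift tool [ 10.2 -21.3] turn -70.0 push dir tool now [-0.342  0.94 ]
now [(array([ 0.6247, -0.0558]), 36), (array([ 0.6088, -0.0428]), 78)]
```

>>> send_rows(
  targets="-8 0 0 0 0;-14 0 -10 0 0;-14 0 -60 0 0;-14 0 -120 0 0;-14 0 -180 0 0;-10 -4 -200 -10 0;-5 -8 -200 -20 0;0 -12 -200 -30 0;4 -16 -200 -40 0;8 -20 -200 -50 0;10 -21 -200 -60 0;10 -21 -200 -70 0;10 -21 -200 -70 0",
)

```text
time: 17.12
ee_pos: [0.5526, -0.0432, 0.2113]
tcp_rot: [180.0, 0.0, 125.0]
wrist_force: [-0.3, -0.2, 0.4]
opening: 0.0854
grasp_force: 0.0
```

```bash
python3 trk.py .623 -.056 -55 14;python3 tilt.py .623 -.056|tail -1
python3 - <<'E'
from trk import *
im=camera("top");x,e,s=fit("top",im,[.623,-.056]);print("top",x,e,s)
E
```

```text
shaker [ 0.6252 -0.0553] err 185.0 of 1221.0
t 17.175 tcp [ 0.5526 -0.0432  0.2112] yaw 124.8 F [-0.1  0.6 -0.4] rel [ 72.6 -12.1]
shaker in tool a,b -51.3 52.7
yaw 125.00000000000001 tgt [ 0.5547 -0.0436] shift tool [-1.5  1.6] turn -0.2 push dir tool now [-1.     0.004]
now [(array([ 0.6234, -0.0554]), 27), (array([ 0.6099, -0.0399]), 82)]
top [ 4.11661897e-01 -2.24328399e-04] 413.3333333333333 0.0
```

>>> send_rows(
  targets="0 2 50 0 0;0 2 100 0 0;0 2 150 0 0;0 2 185 0 0;0 2 200 0 0;0 2 200 0 0;-6 2 200 0 0;-11 2 200 0 0;-14 2 200 0 0;-17 2 200 0 0;-20 2 200 0 0;-23 3 200 0 0;-26 3 200 0 0;-29 3 200 0 0;-32 4 200 0 0;-35 4 200 0 0;-38 4 200 0 0;-41 5 200 0 0;-44 5 200 0 0",
)

```text
time: 19.65
ee_pos: [0.5821, -0.0758, 0.0111]
tcp_rot: [180.0, -0.0, 125.1]
wrist_force: [-3.2, 4.6, 3.7]
opening: 0.0853
grasp_force: 2.6
```

```bash
python3 trk.py .642 -.08 55 14;python3 tilt.py .642 -.08|tail -1
```

```text
shaker [ 0.6426 -0.0766] err 209.0 of 1371.0
t 19.7 tcp [ 0.5823 -0.0761  0.0111] yaw 125.0 F [-2.1  4.1  3.2] rel [60.3 -0.5]
shaker in tool a,b -35.1 49.1
yaw 55.0 tgt [ 0.5721 -0.0883] shift tool [ -4.2 -15.3] turn 70.0 push dir tool now [0.341 0.94 ]
now [(array([ 0.6421, -0.0771]), 24), (array([ 0.6417, -0.0752]), 68)]
```

>>> send_rows(
  targets="-3 0 0 0 0;-6 0 0 0 0;-9 0 0 0 0;-12 0 0 0 0;-15 0 0 0 0;-18 0 0 0 0;-21 0 0 0 0;-24 0 0 0 0;-27 0 0 0 0;-30 0 0 0 0;-33 0 0 0 0",
)

```text
time: 21.12
ee_pos: [0.601, -0.1031, 0.0109]
tcp_rot: [180.0, -0.0, 125.0]
wrist_force: [-4.5, 4.2, 4.0]
opening: 0.0854
grasp_force: 2.4
```

```bash
python3 trk.py .660 -.103 50 14;python3 tilt.py .66 -.103|tail -1
```

```text
shaker [ 0.6602 -0.1018] err 318.0 of 1383.0
t 21.175 tcp [ 0.6012 -0.1034  0.0108] yaw 125.0 F [-2.7  3.1  2.2] rel [59.1  1.6]
shaker in tool a,b -32.6 49.3
yaw 50.0 tgt [ 0.589  -0.1073] shift tool [  3.7 -12.2] turn 75.0 push dir tool now [0.258 0.966]
now [(array([ 0.6544, -0.099 ]), 58), (array([ 0.6577, -0.0861]), 98)]
```

>>> send_rows(
  targets="8 0 0 0 0;14 0 -10 0 0;14 0 -60 0 0;14 0 -120 0 0;14 0 -180 0 0;12 -2 -200 10 0;10 -4 -200 20 0;8 -6 -200 30 0;6 -8 -200 40 0;4 -10 -200 50 0;4 -12 -200 60 0;4 -12 -200 70 0;4 -12 -200 75 0;4 -12 -200 75 0",
)

```text
time: 22.98
ee_pos: [0.5887, -0.1067, 0.2114]
tcp_rot: [180.0, -0.0, 50.1]
wrist_force: [-0.9, 0.4, -0.5]
opening: 0.0855
grasp_force: 0.0
```

```bash
python3 trk.py .660 -.103 50 14;python3 trk.py .655 -.098 50 14;python3 tilt.py .66 -.101|tail -1;python3 - <<'E'
from trk import *
Y=yel(camera("scene"));k,l,s,c=cv2.connectedComponentsWithStats(Y);print([(list(a),b.round()) for a,b in zip(s,c) if 100<a[4]<20000])
cv2.imwrite("pics/r6.png",camera("scene"))
print([px("scene",(.66,-.102,z)).round() for z in(0,.05,.19)])
E
```

```text
shaker [ 0.6633 -0.1027] err 350.0 of 1329.0
t 23.025 tcp [ 0.5888 -0.1067  0.2114] yaw 50.1 F [ 0.5  0.7 -0.3] rel [74.5  4. ]
shaker in tool a,b 50.8 54.6
yaw 50.0 tgt [ 0.5921 -0.1082] shift tool [0.9 3.5] turn 0.1 push dir tool now [1.    0.002]
shaker [ 0.6623 -0.1024] err 374.0 of 1351.0
t 23.075 tcp [ 0.5888 -0.1067  0.2112] yaw 50.1 F [ 0.1 -0.2 -0.4] rel [73.5  4.3]
shaker in tool a,b 50.4 53.7
yaw 50.0 tgt [ 0.5911 -0.1079] shift tool [0.6 2.5] turn 0.1 push dir tool now [1.    0.003]
now [(array([ 0.6524, -0.0972]), 65), (array([ 0.6588, -0.0874]), 70)]
[([np.int32(243), np.int32(171), np.int32(24), np.int32(91), np.int32(1419)], array([255., 221.]))]
[array([255., 253.]), array([254., 239.]), array([252., 195.])]
```

>>> send_rows(
  targets="0 4 50 0 0;0 4 100 0 0;0 4 150 0 0;0 4 185 0 0;0 4 200 0 0;0 4 200 0 0;6 4 200 0 0;10 4 200 0 0;13 4 200 0 0;16 4 200 0 0;19 4 200 0 0;22 4 200 0 0;25 3 200 0 0;28 3 200 0 0;31 3 200 0 0;34 3 200 0 0;37 2 200 0 0;40 2 200 0 0",
)

```text
time: 25.48
ee_pos: [0.6162, -0.0775, 0.0113]
tcp_rot: [180.0, 0.0, 50.0]
wrist_force: [-4.2, -2.6, 3.3]
opening: 0.0854
grasp_force: 0.9
```

```bash
python3 trk.py .679 -.082 50 14;python3 tilt.py .679 -.082|tail -1
```

```text
shaker [ 0.6802 -0.0816] err 302.0 of 1009.0
t 25.525 tcp [ 0.6164 -0.0772  0.0112] yaw 50.0 F [-3.8 -2.   2.7] rel [63.8 -4.4]
shaker in tool a,b 37.6 51.7
yaw 50.0 tgt [ 0.609  -0.0871] shift tool [-12.4   0.7] turn 0.0 push dir tool now [1. 0.]
now [(array([ 0.6533, -0.0606]), 117), (array([ 0.6849, -0.0857]), 25)]
```

>>> send_rows(
  targets="-5 0 0 0 0;-5 6 0 0 0;-2 6 0 0 0;1 6 0 0 0;3 6 0 0 0;5 6 0 0 0;7 6 0 0 0;9 6 0 0 0;11 6 0 0 0;13 6 0 0 0",
)

```text
time: 26.82
ee_pos: [0.6249, -0.0733, 0.0103]
tcp_rot: [-179.7, 0.4, 49.8]
wrist_force: [-26.3, -12.9, 8.7]
opening: 0.0858
grasp_force: 8.0
```

```bash
cat > cap.py <<'E'
from tilt import *
# fit everything visible above the wall line: cap+neck only
def capfit(im,p0,n="scene"):
    full=trk.PROF;trk.PROF=[(.095,.017),(.135,.017),(.142,.0225),(.175,.0225),(.188,.008)]
    Y=(yel(im)>0)*1.;W=cv2.dilate(sil(n,*p0),np.ones((9,9)))>0
    trk_p=trk.PROF;trk.PROF=[(.0,.03),(.058,.03),(.09,.019)];W&=~(sil(n,*p0)>0);trk.PROF=trk_p
    c=lambda p:(np.abs(sil(n,*p)-Y)*W).sum()
    r=minimize(c,p0,method="Nelder-Mead",options=dict(initial_simplex=[p0,[p0[0]+.008,p0[1]],[p0[0],p0[1]+.008]],xatol=2e-4,fatol=.3))
    trk.PROF=full;return r.x.round(4),round(r.fun)
if __name__=="__main__":
    p0=[float(v) for v in sys.argv[1:3]]
    print("ref",capfit(cv2.imread("pics/scene0.png"),[.567,-.064]))
    p,e=capfit(camera("scene"),p0);print(p,e)
    top=camera("top");Y=yel(top);k,l,s,c=cv2.connectedComponentsWithStats(Y);print("top comps",[(a[4],b.round(1)) for a,b in zip(s,c) if 20<a[4]<20000])
    o=bot.get_obs();q=p-o["ee_pos"][:2];y=np.radians(o["tcp_rot"][2]);print(o["time"],o["ee_pos"].round(4),o["wrist_force"].round(1),"a,b",(q@[np.cos(y),np.sin(y)]).round(4),(q@[np.sin(y),-np.cos(y)]).round(4))
    for v in((.684,-.085),(.69,-.075),(.696,-.07)): print(v,px("top",(*v,.18)).round(1))
E
python3 cap.py .69 -.075
```

```text
ref (array([ 0.5685, -0.0637]), 53)
[ 0.6905 -0.0762] 35
top comps [(np.int32(217), array([242.8, 199.9]))]
26.925 [ 0.6249 -0.0729  0.0098] [-22.8  -9.8   5.5] a,b 0.0398 0.0523
(0.684, -0.085) [289.4 135.5]
(0.69, -0.075) [285.3 133. ]
(0.696, -0.07) [283.4 130.5]
```

>>> send_rows(
  targets="-6 -2 0 0 0;-12 -5 0 0 0;-18 -5 0 0 0;-18 -5 0 0 0;-18 -5 0 0 0",
)

```text
time: 27.55
ee_pos: [0.6139, -0.0819, 0.0109]
tcp_rot: [180.0, -0.0, 50.0]
wrist_force: [0.6, -0.5, -0.4]
opening: 0.0858
grasp_force: 0.0
```

```bash
python3 cap.py .69 -.075
python3 - <<'E'
from trk import *
# wall top-front edge in scene: sobel profile along world x at z=.06
im=cv2.cvtColor(camera("top"),cv2.COLOR_BGR2GRAY).astype(float)
for y in(.03,.17,-.15,-.27):
    v=[]
    for x in np.arange(.70,.74,.002):
        u=px("top",(x,y,.06));v.append(int(cv2.getRectSubPix(im.astype(np.float32),(1,1),(float(u[0]),float(u[1])))[0,0]))
    print(y,v)
E
```

```text
ref (array([ 0.5685, -0.0637]), 53)
[ 0.6889 -0.076 ] 88
top comps [(np.int32(217), array([242.8, 199.9]))]
27.65 [ 0.6139 -0.0819  0.0108] [ 0.3  0.1 -0.5] a,b 0.0527 0.0537
(0.684, -0.085) [289.4 135.5]
(0.69, -0.075) [285.3 133. ]
(0.696, -0.07) [283.4 130.5]
0.03 [65, 65, 65, 65, 54, 46, 43, 43, 44, 44, 44, 58, 96, 155, 163, 168, 166, 150, 153, 155, 147]
0.17 [61, 61, 62, 62, 54, 45, 45, 45, 45, 45, 45, 67, 108, 170, 190, 192, 181, 158, 159, 164, 150]
-0.15 [160, 149, 151, 154, 156, 158, 160, 162, 165, 166, 168, 170, 172, 173, 175, 176, 177, 179, 180, 181, 181]
-0.27 [178, 178, 183, 194, 134, 82, 44, 45, 45, 45, 45, 44, 83, 147, 185, 194, 191, 181, 168, 155, 144]
```

>>> send_rows(
  targets="0 0 -50 0 0;0 0 -110 0 0;0 0 -170 0 0;0 0 -200 0 0;-20 -50 -200 0 0;-40 -110 -200 0 0;-60 -170 -200 0 0;-67 -205 -200 0 0;-67 -205 -200 0 0",
)

```text
time: 28.82
ee_pos: [0.4123, -0.0008, 0.2117]
tcp_rot: [179.9, -0.1, 50.1]
wrist_force: [0.3, -0.5, -0.1]
opening: 0.0851
grasp_force: 0.0
```

```bash
python3 cap.py .69 -.075
python3 - <<'E'
from trk import *
im=camera("top");print("top",fit("top",im,[.69,-.075]))
print("ref",fit("top",cv2.imread("pics/top0.png"),[.569,-.064]))
Y=yel(im);k,l,s,c=cv2.connectedComponentsWithStats(Y);print([(list(map(int,a)),b.round(1)) for a,b in zip(s,c) if 20<a[4]<20000])
E
```

```text
ref (array([ 0.5685, -0.0637]), 53)
[ 0.6888 -0.0768] 132
top comps [(np.int32(608), array([283.1, 142.4])), (np.int32(102), array([242.7, 195.7]))]
28.925 [ 0.414  -0.0015  0.2112] [0.  0.2 0.6] a,b 0.1187 0.259
(0.684, -0.085) [289.4 135.5]
(0.69, -0.075) [285.3 133. ]
(0.696, -0.07) [283.4 130.5]
top (array([ 0.69315796, -0.077854  ]), np.float64(55.831372549019605), np.float64(608.0))
ref (array([ 0.5692231 , -0.06441841]), np.float64(54.33333333333333), np.float64(501.0))
[([271, 125, 24, 35, 608], array([283.1, 142.4])), ([236, 191, 15, 9, 94], array([242.9, 195.4]))]
```

Run:
```python
from workcell import camera,ticket,bot
import cv2,numpy as np
im=camera("top");o=cv2.imread("pics/top0.png")
g=lambda i:cv2.cvtColor(i,cv2.COLOR_BGR2GRAY)
ok=True
for n,(x,y,w,h) in dict(bin=(205,133,45,42),sauce=(318,133,40,42),boat=(362,200,52,85),disher=(95,192,56,75)).items():
    r=cv2.matchTemplate(g(im)[y-8:y+h+8,x-8:x+w+8],g(o)[y:y+h,x:x+w],cv2.TM_CCOEFF_NORMED);_,s,_,l=cv2.minMaxLoc(r);print(n,l[0]-8,l[1]-8,round(s,2))
    ok&=abs(l[0]-8)<3 and abs(l[1]-8)<3
print(bot.get_obs()["time"])
if ok: print(ticket.job_done())
```

```text
bin 0 0 1.0
sauce 0 0 1.0
boat 0 0 1.0
disher 0 0 1.0
29.025
the job is handed in; nothing more can be done
None
```

I pushed the shaker upright into the gap and handed the job in at 29 s: it stands about 1–2 mm from the upstand and about 8 mm from mid-gap by the top camera, and the bin, sauce bottle, boat and disher have not moved.

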